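# Finish the second layer of the solder bar stack

## Task

Finish the second layer of the solder bar stack with the two spare bars from the mat: they go beside the bar that already lies on top, parallel to it and across the layer below, the next one turned upside down (narrow face down) and the outer one wide face down, so that their sloping sides nest. Lower them into place, never letting one drop or topple over, close them up snug against one another with their ends level and all three lying flat, and leave the bars already stacked in their places and the things standing around undisturbed.

Things in the scene. Friction and masses are not known exactly. Their poses are not given: they have to be found in the camera images.
- board: Square plywood board under the stack, 170 x 170 x 12 mm, fixed to the bench; origin at the middle of its underside (its top is 12 mm up), axes along its edges. The lower layer lies on it: three bars side by side along the board's x, the middle one narrow face down
- mat: Thin black rubber mat, 200 x 210 x 3 mm, fixed to the bench, on which the two spare bars lie wide face down, 100 mm apart; origin at the middle of its underside (its top is 3 mm up). It may lie to the right or to the left of the board
- top_1: Bar already on the lower layer, same shape as the spares, wide face down, its y along the board's x; its wide face is 34 mm above the bench. The free places are on its +y side, away from the robot: nested bars lie 36.5 mm apart, middle to middle (+36.5 and +73 mm along its y). The lower layer ends 70 mm from the board's middle; a bar set down with its middle past that edge tips off
- spare_1: Spare solder bar, at first lying wide face down on the mat: 140 mm long, 22 mm high, wide face 40 mm across, opposite narrow face 33 mm, two sloping sides, square ends; plain grey metal, about 0.8 kg. Origin mid wide face; x along the length, y across, z from wide to narrow face (z up = wide face down). Stands steadily on an end if set down square
- spare_2: Spare solder bar, at first lying wide face down on the mat: 140 mm long, 22 mm high, wide face 40 mm across, opposite narrow face 33 mm, two sloping sides, square ends; plain grey metal, about 0.8 kg. Origin mid wide face; x along the length, y across, z from wide to narrow face (z up = wide face down). Stands steadily on an end if set down square
- low_1: Solder bar of the lower layer, on the right, wide face down, same shape as the spares, long axis along the board's x, loose
- low_2: Solder bar of the lower layer, in the middle, narrow face down, same shape as the spares, long axis along the board's x, loose
- low_3: Solder bar of the lower layer, on the left, wide face down, same shape as the spares, long axis along the board's x, loose
- power_supply: Black computer power supply, 140 x 150 x 86 mm, loose bystander; origin at the middle of its underside
- solder_reel: Grey reel standing on its flange, diameter 60 mm, 50 mm high, loose bystander; origin at the middle of its underside
- multimeter: Grey handheld multimeter lying on its back, 160 x 78 x 32 mm, loose bystander; origin at the middle of its underside
Things that resemble listed ones, but are neither listed nor needed, are in the scene too. Leave any black look-alike of the spare_1 alone. Leave any brown look-alike of the low_2 alone.

How it is judged:
At the end, for the whole second after the job is handed in: Of the spares, one lies narrow face down next to the top bar and one wide face down next to that: flat (2 deg), heights within 2 mm, gaps together under 2.5 mm, ends level within 8 mm, parallel within 4 deg; the four bars already stacked moved under 10 mm; all at rest (((angle between spare_1's own z axis and vertical above 3.10659 rad and angle between spare_2's own z axis and vertical below 0.035 rad and y of spare_1 in the frame of top_1 between 0.034 and 0.042 m and y of spare_2 in the frame of top_1 between 0.07 and 0.0755 m and height (world z) of spare_1 between 0.054 and 0.058 m and x of spare_1 in the frame of top_1 between -0.008 and 0.008 m and angle between the x axis of each of spare_1, spare_2 and the x axis of top_1, either way round below 0.07 rad and height (world z) of spare_2 between 0.032 and 0.036 m and x of spare_2 in the frame of top_1 between -0.008 and 0.008 m) or (angle between spare_2's own z axis and vertical above 3.10659 rad and angle between spare_1's own z axis and vertical below 0.035 rad and y of spare_2 in the frame of top_1 between 0.034 and 0.042 m and y of spare_1 in the frame of top_1 between 0.07 and 0.0755 m and height (world z) of spare_2 between 0.054 and 0.058 m and x of spare_2 in the frame of top_1 between -0.008 and 0.008 m and angle between the x axis of each of spare_2, spare_1 and the x axis of top_1, either way round below 0.07 rad and height (world z) of spare_1 between 0.032 and 0.036 m and x of spare_1 in the frame of top_1 between -0.008 and 0.008 m)) and linear speed of each of spare_1, spare_2, top_1 below 0.01 m/s and angular speed of each of spare_1, spare_2, top_1 below 0.05 rad/s and distance of each of top_1, low_1, low_2, low_3 from where it was at the start of the episode below 0.01 m and angle between top_1's own z axis and vertical below 0.035 rad); the robot touches nothing.
It fails at once if power supply was disturbed (distance of power_supply from where it was at the start of the episode above 0.02 m or angle between power_supply's own z axis and vertical above 0.2 rad).
It fails at once if solder reel was disturbed (distance of solder_reel from where it was at the start of the episode above 0.02 m or angle between solder_reel's own z axis and vertical above 0.2 rad).
It fails at once if multimeter was disturbed (distance of multimeter from where it was at the start of the episode above 0.02 m or angle between multimeter's own z axis and vertical above 0.2 rad).
It fails at once if spare 1 was dropped or toppled over (moving at over 0.5 m/s out of the fingers) (linear speed of spare_1 above 0.5 m/s and contact force between the fingers and spare_1 below 0.5 N).
It fails at once if spare 2 was dropped or toppled over (moving at over 0.5 m/s out of the fingers) (linear speed of spare_2 above 0.5 m/s and contact force between the fingers and spare_2 below 0.5 N).
It also fails if it takes over 72 s, if anything falls off the work surface, if the arm or the gripper's body presses on something with over 40 N, if the wrist force passes 120 N, or if a joint passes its speed limit or range.

## Robot

A 7-joint arm with a two-finger parallel gripper is mounted at the origin on the work surface. World frame = base frame: x ahead of the robot, y to its left, z up, the work surface at z = 0. Lengths are in m, angles in rad, forces in N, time in s.
With the tool pointing down it reaches from about 0.425 to 1.025 m from the base axis. Payload 3.6 kg.
Tool frame: the origin (TCP) lies at the very end of the fingers, on their centre line; the grasp point (between the pads) lies 19 mm behind it; z points along the fingers, y is the line along which they close (so a half turn about z gives the same grasp; the last joint's range is limited). The gripper opens to 85 mm and grips with 20 to 120 N. Pads are 22 mm wide; open, the fingers measure 114 mm over their backs; the gripper's body (76 mm by 85 mm) begins 54 mm behind the grasp point. The pads swing forward as they close: fully open they stand 13 mm farther back than shut.
Start: joints at [1.135, 0.591, 0.048, 1.609, -0.033, 0.943, -0.034], TCP at [0.244, -0.683, 0.231] pointing down, gripper open.
Joint ranges: [-2.69, 2.69], [-0.47, 2.24], [-1.27, 1.36], [0.19, 2.51], [-1.53, 4.68], [0.08, 2.07], [-3.09, 3.09]. Speed limits (rad/s): [2.57, 2.57, 3.14, 3.14, 3.14, 3.14, 3.14].

## Interface

Orientations are given as a unit quaternion [w, x, y, z].
In Python, from workcell import arm, eyes gives the robot as it stands.
- The arm moves only by the shell command python3 -m creep 'ROWS' [OPENING] [FORCE]. ROWS is JSON, a list that holds one entry, the list of rows, each a list of 6 numbers: the shift along the tool's x, y, z in mm, then the turn, a rotation vector about the tool's x, y, z in degrees. In form: [[[tx, ty, tz, wx, wy, wz], ...]]. A call has 1 to 12 rows; each row shifts and turns the commanded pose from where the row before left it, along the tool's axes as they then stand; what a row does not reach is not made up. A row lasts 1/10 s, in which the tool goes at most 50 mm and 8.59 degrees, less where a joint would pass 70% of its speed; a pose out of reach is approached as far as the arm can. A call with a gripper value outside its range is refused whole. OPENING is the closure, from 0 (fully open) to 1 (shut), set as the call begins (- or left out, the last holds). The fingers move at their own pace and stop on an object; FORCE is the grip in N (left out, the last holds). Time passes only in rows, so rows that do not move let the fingers close. It gives the time, the measured TCP pose, the force, the opening and the grip force at its end, in the units of the state.
- arm.sense(): the state, without advancing time (a new reading comes with each control period).
- eyes.grab_frame(name): name is "scene" or "top" or "wrist"; returns (picture, depth): 400x640x3 uint8, red, green, blue; 400x640 float32, m along the optical axis (not along the pixel's ray), 0 where there is no reading.
- eyes.get_calibration(name): a dict with "fx", "fy", "cx", "cy" (pixels), "position" and "orientation" of the camera in the world; the wrist camera has in their place "hand_eye" (4x4, takes a point from camera to tool coordinates, whose origin is the TCP and whose axes are the flange's). Camera axes: x right, y down, z forward; pixel columns grow to the right and rows downward; lengths in m; the calibration is good to about 2 mm. A picture is of the moment at which its call begins: read the wrist's pose just before it. get_calibration takes no time and is no camera call.
- arm.close_job(): hands the job in; it is judged then, once.
Trained networks look in the newest picture that a camera, given by its name, has taken for a name from the list of things; names that differ only in an ending like _2 or _b are one class to them, and where a whole thing is asked for, a point or a joint stands for the part that bears it (a point fixed in the world has none). Each returns a list of dicts, best first, with "conf" (0 to 1); they miss things now and then, are a little off and sometimes report something else, mostly with a low value. They report only what shows in the picture. A call takes as long as a camera call. They do not tell look-alikes from the thing itself.
- eyes.spot_in(camera, query): "extent" ([left, top, right, bottom] in pixels, round what is visible of it).
The state is a dict: "clock": time; "joint_positions": joint angles; "qd": joint speeds; "tau": joint torques, N m; "tool_pos": TCP position; "tool_rot": TCP orientation; "ft_force": force on the tool from outside, world axes, zero at the start; "moment": the same for the moment, N m; "gripper_width": opening from 0.0 (shut) to 1.0 (fully open); "gripper_force": force on a finger pad.
Only numpy, scipy, OpenCV 4.12 (cv2) and the standard library are available. Lean on these libraries where they do the work, as an engineer would, in place of code of your own. Each camera call takes 0.05 s, during which the arm holds its last target. There are 200 camera calls.

## Working session

There is one attempt and no reset: what is moved stays moved. The work goes in short steps, Python scripts to look and compute and a shell command to move; the robot and the scene stay as the last step left them, time stands still between calls to the robot, and variables do not carry over. Pictures are saved under pics/ and viewed, at most 10 in all, crops included, and the job is handed in when it is done.

```bash
mkdir -p pics; ls; cat > h.py <<'E'
import numpy as np,cv2
from workcell import arm,eyes
from scipy.spatial.transform import Rotation as R
def rot(q): return R.from_quat([q[1],q[2],q[3],q[0]]).as_matrix()
def cloud(name):
    s=arm.sense(); im,d=eyes.grab_frame(name); c=eyes.get_calibration(name)
    v,u=np.mgrid[:400,:640]
    P=np.stack([(u-c['cx'])/c['fx']*d,(v-c['cy'])/c['fy']*d,d],-1)
    if 'hand_eye' in c:
        H=np.array(c['hand_eye']);P=P@H[:3,:3].T+H[:3,3];P=P@rot(s['tool_rot']).T+np.array(s['tool_pos'])
    else: P=P@rot(c['orientation']).T+np.array(c['position'])
    P[d==0]=np.nan
    return im,d,P
def save(im,n): cv2.imwrite('pics/'+n+'.png',im[...,::-1])
E
python3 - <<'E'
from h import *
for n in ['top','scene']:
    im,d,P=cloud(n); save(im,n); np.save(n+'.npy',P)
    c=eyes.get_calibration(n);print(n,c)
for q in ['board','mat','spare_1','top_1','low_2','power_supply','solder_reel','multimeter']:
    print(q,[(round(r['conf'],2),np.round(r['extent']).tolist()) for r in eyes.spot_in('top',q)])
s=arm.sense();print(s)
E
```

```text
pics
top {'fx': 492.57009034149894, 'fy': 492.57009034149894, 'cx': 317.36982950000544, 'cy': 204.4777163497734, 'position': array([ 0.33976414, -0.00860842,  1.46075137]), 'orientation': array([ 0.04021529, -0.69874915,  0.71307671, -0.04066879])}
scene {'fx': 391.7958388454761, 'fy': 391.7958388454761, 'cx': 314.9827798292094, 'cy': 198.19077004890815, 'position': array([ 1.28993565, -0.37916857,  0.68137737]), 'orientation': array([-0.38328093,  0.75362785,  0.47631087, -0.24138921])}
board [(0.67, [223.0, 180.0, 277.0, 238.0])]
mat [(0.87, [340.0, 163.0, 418.0, 240.0])]
spare_1 [(0.92, [354.0, 179.0, 404.0, 195.0]), (0.62, [364.0, 112.0, 416.0, 149.0]), (0.56, [365.0, 210.0, 411.0, 230.0])]
top_1 [(0.95, [226.0, 209.0, 274.0, 230.0])]
low_2 [(0.9, [194.0, 266.0, 241.0, 295.0]), (0.84, [232.0, 183.0, 243.0, 230.0]), (0.74, [255.0, 182.0, 271.0, 233.0]), (0.65, [240.0, 184.0, 256.0, 233.0])]
power_supply [(0.81, [447.0, 133.0, 520.0, 198.0])]
solder_reel [(0.9, [167.0, 153.0, 191.0, 180.0])]
multimeter [(0.61, [141.0, 212.0, 180.0, 273.0])]
{'clock': 0.5, 'joint_positions': array([ 1.134483  ,  0.59121153,  0.04841844,  1.60857816, -0.03329788,
        0.94270799, -0.03369316]), 'qd': array([-0.00023686,  0.00022693, -0.00054593, -0.00017997, -0.00066372,
       -0.00020636, -0.00032629]), 'tau': array([-1.03809860e-03, -5.48099005e+01,  1.54394455e+00, -1.98292154e+01,
        9.24706750e-03,  2.70151184e-03, -2.29346466e-05]), 'tool_pos': array([ 0.2436733 , -0.68277604,  0.23126526]), 'tool_rot': array([-4.38990213e-05,  9.85343787e-01,  1.70580239e-01, -2.96505965e-05]), 'ft_force': array([ 0.79799126, -0.30221902,  0.36643094]), 'moment': array([-0.03764972,  0.01027842,  0.00439334]), 'gripper_force': 0.0, 'gripper_width': 1.0008424022075804}
```

View pics/top.png

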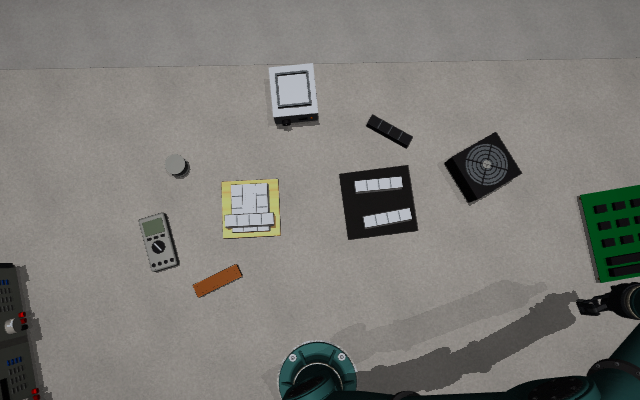

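View pics/scene.png

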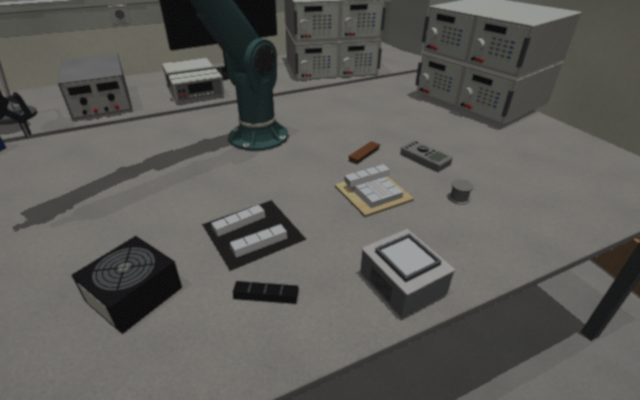

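```bash
python3 - <<'E'
from h import *
P=np.load('top.npy')
def box(n,e,lo,hi):
    l,t,r,b=e; Q=P[t-4:b+4,l-4:r+4].reshape(-1,3);Q=Q[(Q[:,2]>lo)&(Q[:,2]<hi)]
    (c,s,a)=cv2.minAreaRect((Q[:,:2]*1000).astype(np.float32)); print(n,len(Q),np.round(c,1),np.round(s,1),round(a,1),'z',np.round(np.nanmedian(Q[:,2])*1000,1))
box('sA',[354,179,404,195],.015,.05);box('sB',[365,210,411,230],.015,.05);box('black',[364,112,416,149],.012,.05)
box('top1',[226,209,274,230],.047,.08)
box('low',[223,180,277,208],.025,.045);box('board',[223,180,277,238],.005,.02)
box('psu',[447,133,520,198],.06,.12);box('reel',[167,153,191,180],.03,.08);box('mm',[141,212,180,273],.02,.06);box('brown',[194,266,241,295],.01,.06)
E
```

```text
sA 567 [ 561.7 -191.8] [ 36.7 139.9] 4.6 z 24.3
sB 590 [ 462.  -214.8] [ 37.6 140.5] 9.7 z 24.6
black 562 [ 727.9 -233. ] [139.4  44.9] 60.4 z 21.1
top1 595 [462.2 185.9] [ 35.9 139.6] 1.9 z 55.6
low 1033 [529.1 187.4] [ 83.9 108.7] 0.2 z 33.5
board 1330 [498.  190.8] [182.2 192.7] 89.6 z 11.5
psu 2693 [ 600.2 -493.1] [142.2 153.3] 28.7 z 86.1
reel 331 [630.2 402.5] [58.8 57.1] 81.2 z 49.7
mm 1497 [405.6 455.6] [160.9  81.3] 15.8 z 31.8
brown 683 [290.7 283.8] [ 40.1 140.9] 24.5 z 21.7
```

The top view shows the board and stack around (250,210) and the mat around (378,202). The spares are at (378,186) and (387,219), the black look-alike at (390,130), the brown one at (217,280) and the power supply at (483,168). An unlisted instrument stands at (293,95). The sizes and heights I measured match the given ones.

My plan is to grasp a spare, stand it on end on free bench, regrasp it from the other side and lay it down inverted.

```bash
cat > plan.py <<'E'
import sys,numpy as np
from scipy.linalg import logm,expm
from h import *
# plan.py x y z(mm) closingyaw_deg pitch_deg(rotation about world x-ish closing axis; 0=down,+90 = toward +y) n
def target(x,y,z,yaw,pitch):
    a=np.radians(yaw); c=np.array([np.cos(a),np.sin(a),0])
    d=R.from_rotvec(np.radians(pitch)*c*(1 if c[0]>0 else -1)).apply([0,0,-1])
    T=np.eye(4);T[:3,:3]=np.c_[np.cross(c,d),c,d];T[:3,3]=[x,y,z];return T
def cur():
    s=arm.sense();T=np.eye(4);T[:3,:3]=rot(s['tool_rot']);T[:3,3]=np.array(s['tool_pos'])*1000;return T,s
if __name__=='__main__':
    a=list(map(float,sys.argv[1:])); T,s=cur(); D=np.linalg.inv(T)@target(*a[:5])
    w=np.degrees(R.from_matrix(D[:3,:3]).as_rotvec())
    print('pos',T[:3,3].round(1),'clk',s['clock'],'j',np.round(s['joint_positions'],2),'F',np.round(s['ft_force'],1),'grip',s['gripper_width'],s['gripper_force'])
    print('shift first: t',D[:3,3].round(1),'then turn',w.round(1)); print('turn first: t',(D[:3,:3].T@D[:3,3]).round(1))
    n=int(a[5]) if len(a)>5 else 1; L=np.real(logm(D))/n; E=expm(L)
    print(n,'equal rows',E[:3,3].round(1),np.degrees(R.from_matrix(E[:3,:3]).as_rotvec()).round(2))
E
python3 plan.py 560 -167 150 4.6 0 12
```

```text
pos [ 243.7 -682.8  231.3] clk 0.5 j [ 1.13  0.59  0.05  1.61 -0.03  0.94 -0.03] F [ 0.8 -0.3  0.4] grip 1.0008424022075804 0.0
shift first: t [ 471.3 -379.4   81.3] then turn [ -0.  -0. -75.]
turn first: t [488.7 356.7  81.3]
12 equal rows [54.  -4.2  6.8] [-0.   -0.   -6.25]
```

```bash
python3 -m creep '[[[46.2,-3.7,5.8,0,0,-5.36],[46.2,-3.7,5.8,0,0,-5.36],[46.2,-3.7,5.8,0,0,-5.36],[46.2,-3.7,5.8,0,0,-5.36],[46.2,-3.7,5.8,0,0,-5.36],[46.2,-3.7,5.8,0,0,-5.36],[46.2,-3.7,5.8,0,0,-5.36]]]' 0 100 && python3 -m creep '[[[46.2,-3.7,5.8,0,0,-5.36],[46.2,-3.7,5.8,0,0,-5.36],[46.2,-3.7,5.8,0,0,-5.36],[46.2,-3.7,5.8,0,0,-5.36],[46.2,-3.7,5.8,0,0,-5.36],[46.2,-3.7,5.8,0,0,-5.36],[46.2,-3.7,5.8,0,0,-5.36],[0,0,0,0,0,0]]]'; python3 plan.py 560 -167 150 4.6 0
```

```text
clock: 1.2
tool_pos: [0.4886, -0.4755, 0.1908]
tool_rot: [0.001, 0.877, 0.48, 0.0]
ft_force: [0.3, -1.4, 0.6]
gripper_width: 1.002
gripper_force: 0.0
clock: 2.0
tool_pos: [0.5537, -0.1558, 0.1498]
tool_rot: [-0.002, 0.673, 0.74, 0.001]
ft_force: [-0.5, 0.5, 0.5]
gripper_width: 0.996
gripper_force: 0.0
pos [ 553.7 -155.8  149.8] clk 2.0 j [ 0.43  0.53 -0.31  2.    0.25  0.65  0.05] F [-0.5  0.5  0.5] grip 0.9957562448719673 0.0
shift first: t [-11.8   5.2  -0.3] then turn [-0.1 -0.3  0.8]
turn first: t [-11.7   5.4  -0.2]
1 equal rows [-11.8   5.2  -0.3] [-0.06 -0.32  0.83]
```

```bash
python3 -m creep '[[[-11.7,5.2,0,0,0,0.8],[0,0,0,0,0,0]]]' ; cat > bar.py <<'E'
from h import *
def fit(P,x0,y0,lo,hi,r=.09,rx=None):
    Q=P.reshape(-1,3);Q=Q[np.isfinite(Q[:,2])];rx=rx or r
    Q=Q[(abs(Q[:,0]-x0)<rx)&(abs(Q[:,1]-y0)<r)&(Q[:,2]>lo)&(Q[:,2]<hi)]
    c,s,a=cv2.minAreaRect((Q[:,:2]*1000).astype(np.float32));print(len(Q),np.round(c,1),np.round(s,1),round(a,1),'z',(np.median(Q[:,2])*1000).round(1))
E
python3 - <<'E'
from bar import *
im,d,P=cloud('wrist');save(im,'w1');fit(P,.562,-.192,.018,.03,.09,.04);fit(P,.462,-.215,.018,.03,.09,.04)
E
python3 plan.py 560 -167 4 4.6 0
```

```text
clock: 2.2
tool_pos: [0.5616, -0.1804, 0.1505]
tool_rot: [0.002, 0.685, 0.729, -0.0]
ft_force: [-0.1, -1.0, 0.7]
gripper_width: 1.004
gripper_force: 0.0
5918 [ 564.3 -190.5] [ 34.5 140.7] 4.6 z 24.6
5049 [ 465.3 -213. ] [ 35.5 140.2] 9.7 z 24.5
pos [ 561.  -180.1  150.3] clk 2.25 j [ 0.45  0.54 -0.3   1.98  0.25  0.66  0.05] F [-1.1 -0.5 -0.6] grip 1.0003506538772318 0.0
shift first: t [ 13.5  -0.3 146.3] then turn [ 0.1  0.1 -1. ]
turn first: t [1.320e+01 1.000e-01 1.463e+02]
1 equal rows [ 13.5  -0.3 146.3] [ 0.06  0.13 -1.04]
```

View pics/w1.png

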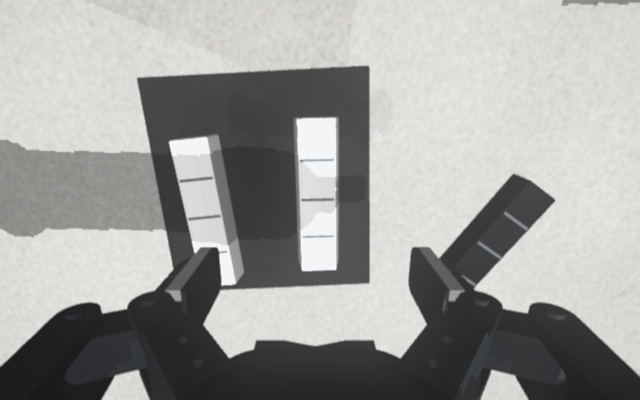

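```bash
python3 -m creep '[[[14,1,34,0,0,-1],[0,0,34,0,0,0],[0,0,34,0,0,0],[0,0,24,0,0,0],[0,0,10,0,0,0],[0,0,0,0,0,0],[0,0,0,0,0,0]]]' ; python3 plan.py 561 -166 4 4.6 0
```

```text
clock: 2.95
tool_pos: [0.561, -0.1632, 0.0148]
tool_rot: [0.001, 0.677, 0.736, 0.0]
ft_force: [0.2, -0.2, 0.1]
gripper_width: 1.0
gripper_force: 0.0
pos [ 561.  -163.2   14.8] clk 2.95 j [ 0.35  0.74 -0.2   2.04  0.35  0.39 -0.05] F [ 0.2 -0.2  0.1] grip 0.999798440942873 0.0
shift first: t [-2.7 -0.3 10.8] then turn [0.1 0.  0.2]
turn first: t [-2.8 -0.3 10.8]
1 equal rows [-2.7 -0.3 10.8] [0.08 0.05 0.2 ]
```

```bash
python3 -m creep '[[[-1,0,6,0,0,0],[0,0,5,0,0,0],[0,0,0,0,0,0]]]' && python3 -m creep '[[[0,0,0,0,0,0],[0,0,0,0,0,0],[0,0,0,0,0,0],[0,0,0,0,0,0],[0,0,0,0,0,0],[0,0,0,0,0,0]]]' 1 110 && python3 -m creep '[[[0,0,-5,0,0,0],[0,0,-10,0,0,0],[0,0,-15,0,0,0],[0,0,0,0,0,0],[0,0,0,0,0,0]]]'; python3 plan.py 630 -90 200 4.6 0
```

```text
clock: 3.25
tool_pos: [0.5602, -0.1633, 0.0031]
tool_rot: [0.0, 0.676, 0.737, -0.0]
ft_force: [0.1, 0.5, 0.3]
gripper_width: 1.0
gripper_force: 0.0
clock: 3.85
tool_pos: [0.5624, -0.163, 0.0045]
tool_rot: [0.002, 0.676, 0.737, 0.001]
ft_force: [0.1, 0.0, 7.9]
gripper_width: 0.404
gripper_force: 108.4
clock: 4.35
tool_pos: [0.5605, -0.1634, 0.0336]
tool_rot: [0.0, 0.676, 0.736, 0.0]
ft_force: [0.1, 0.5, -7.4]
gripper_width: 0.403
gripper_force: 108.9
pos [ 560.5 -163.4   33.6] clk 4.35 j [ 0.36  0.71 -0.22  2.04  0.34  0.43 -0.03] F [ 0.1  0.5 -7.4] grip 0.40288576936785275 108.87203874997795
shift first: t [  67.2   75.6 -166.3] then turn [0.1 0.  0.3]
turn first: t [  67.6   75.1 -166.4]
1 equal rows [  67.2   75.6 -166.3] [0.05 0.01 0.27]
```

```bash
python3 -m creep '[[[0,0,-20,0,0,0],[0,0,-25,0,0,0],[11,12,-25,0,0,0],[14,16,-25,0,0,0],[14,16,-25,0,0,0],[14,16,-20,0,0,0],[14,16,-10,0,0,0],[0,0,0,0,0,0],[0,0,0,0,0,0]]]'; python3 plan.py 635 -85 170 0 90 15
```

```text
clock: 5.25
tool_pos: [0.6294, -0.0893, 0.1823]
tool_rot: [-0.001, 0.676, 0.737, -0.001]
ft_force: [-1.2, -0.9, -8.4]
gripper_width: 0.396
gripper_force: 110.0
pos [629.4 -89.3 182.3] clk 5.25 j [ 0.29  0.55 -0.31  1.85  0.23  0.78 -0.06] F [-1.2 -0.9 -8.4] grip 0.396462954229902 110.04411372821778
shift first: t [ 3.8  6.  12.3] then turn [-4.  89.9  3.8]
turn first: t [-12.3   5.6   4.3]
15 equal rows [-0.4  0.4  0.9] [-0.27  5.99  0.25]
```

```bash
python3 -m creep '[[[0,0,0,0,0,5.0],[0,0,0,0,4,0],[0,0,0,0,6,0],[0,0,0,0,8,0],[0,0,0,0,8,0],[0,0,0,0,8,0],[0,0,0,0,8,0],[0,0,0,0,8,0],[0,0,0,0,0,0],[0,0,0,0,0,0]]]'; python3 plan.py 635 -85 170 0 90
```

```text
clock: 6.25
tool_pos: [0.6288, -0.0927, 0.18]
tool_rot: [-0.298, 0.644, 0.639, 0.297]
ft_force: [-0.9, 0.7, -6.7]
gripper_width: 0.403
gripper_force: 110.5
pos [628.8 -92.7 180. ] clk 6.25 j [ 0.88  0.87 -0.74  1.72 -0.34  1.    0.48] F [-0.9  0.7 -6.7] grip 0.403440673806211 110.5348506057635
shift first: t [-2.6  6.2 12.4] then turn [ 0.2 40.2 -0.3]
turn first: t [-10.    6.2   7.7]
1 equal rows [-2.6  6.2 12.4] [ 0.19 40.23 -0.32]
```

```bash
python3 -m creep '[[[0,0,0,0,8,0],[0,0,0,0,8,0],[0,0,0,0,8,0],[0,0,0,0,8,0],[0,0,0,0,5,0],[0,0,0,0,3,0],[0,0,0,0,0,0],[0,0,0,0,0,0]]]'; python3 plan.py 635 -85 105 0 90; python3 - <<'E'
from h import *
im,d,P=cloud('scene');save(im[80:320,60:460].repeat(2,0).repeat(2,1),'s2')
E
```

```text
clock: 7.05
tool_pos: [0.6312, -0.0889, 0.1837]
tool_rot: [-0.498, 0.501, 0.502, 0.499]
ft_force: [-0.4, 0.4, -6.5]
gripper_width: 0.402
gripper_force: 111.4
pos [631.2 -88.9 183.7] clk 7.05 j [ 1.03  1.27 -0.92  1.61 -0.56  1.27  0.66] F [-0.4  0.4 -6.5] grip 0.40190001310837714 111.39185242820531
shift first: t [-78.7   3.7   4.3] then turn [0.  0.3 0.1]
turn first: t [-78.7   3.8   3.9]
1 equal rows [-78.7   3.7   4.3] [0.02 0.35 0.1 ]
```

View pics/s2.png

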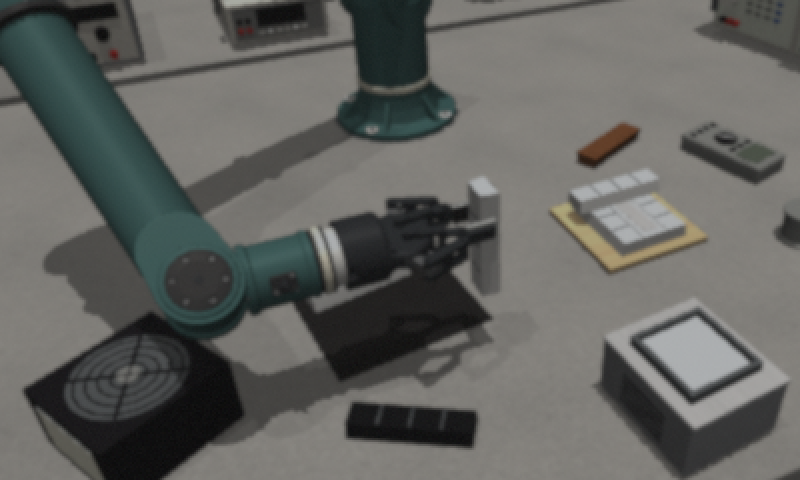

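The bar hangs upright, and its narrow face points to −y. The wrist housing, at (195,270) in the crop, is close to the power supply, so I'll measure the clearances before lowering.

```bash
python3 - <<'E'
from h import *
im,d,P=cloud('scene');Q=P.reshape(-1,3);Q=Q[np.isfinite(Q[:,2])]
m=(Q[:,0]>.5)&(Q[:,0]<.75)&(Q[:,1]<-.25)&(Q[:,1]>-.65)
for z in np.arange(.09,.36,.03):
    q=Q[m&(Q[:,2]>z)&(Q[:,2]<z+.03)]
    if len(q):print(z.round(2),len(q),q.min(0).round(3),q.max(0).round(3))
b=Q[(abs(Q[:,0]-.632)<.05)&(Q[:,1]>-.083)&(Q[:,1]<-.03)&(Q[:,2]>.03)];print('bar',np.percentile(b,[1,50,99],axis=0).round(3))
T=np.load('top.npy').reshape(-1,3);T=T[np.isfinite(T[:,2])];q=T[(T[:,0]>.68)&(T[:,0]<1)&(abs(T[:,1])<.12)&(T[:,2]>.03)&(T[:,2]<.2)];print('scope',q.min(0),q.max(0))
E
```

```text
0.09 10 [ 0.59  -0.547  0.09 ] [ 0.658 -0.457  0.09 ]
0.12 116 [ 0.622 -0.436  0.132] [ 0.649 -0.365  0.15 ]
0.15 411 [ 0.617 -0.44   0.15 ] [ 0.667 -0.25   0.18 ]
0.18 1358 [ 0.603 -0.45   0.18 ] [ 0.689 -0.25   0.21 ]
0.21 2141 [ 0.57  -0.463  0.21 ] [ 0.676 -0.25   0.24 ]
0.24 1237 [ 0.524 -0.48   0.24 ] [ 0.633 -0.371  0.27 ]
0.27 1046 [ 0.5  -0.49  0.27] [ 0.589 -0.397  0.3  ]
0.3 857 [ 0.5  -0.49  0.3 ] [ 0.552 -0.412  0.33 ]
0.33 97 [ 0.5   -0.478  0.33 ] [ 0.511 -0.434  0.339]Traceback (most recent call last):
  File "<stdin>", line 7, in <module>
    return _quantile_unchecked(
        a, q, axis, out, overwrite_input, method, keepdims, weights)
    return _ureduce(a,
                    func=_quantile_ureduce_func,
    ...<5 lines>...
                    overwrite_input=overwrite_input,
                    method=method)
    r = func(a, **kwargs)
    result = _quantile(arr,
                       quantiles=q,
    ...<2 lines>...
                       out=out,
                       weights=wgt)
    slices_having_nans = np.isnan(arr[-1, ...])
                                  ~~~^^^^^^^^^
IndexError: index -1 is out of bounds for axis 0 with size 0
```

```bash
python3 -m creep '[[[0,0,15,0,0,0],[0,0,25,0,0,0],[0,0,25,0,0,0],[0,0,25,0,0,0],[0,0,25,0,0,0],[-15,0,15,0,0,0],[-20,0,0,0,0,0],[-20,0,0,0,0,0],[-12,0,0,0,0,0],[-4,0,0,0,0,0],[0,0,0,0,0,0],[0,0,0,0,0,0]]]'; python3 plan.py 631 40 98 0 90;  python3 - <<'E'
from h import *
im,d,P=cloud('scene');Q=P.reshape(-1,3);Q=Q[np.isfinite(Q[:,2])]
b=Q[(abs(Q[:,0]-.632)<.04)&(Q[:,1]>.01)&(Q[:,1]<.06)&(Q[:,2]>.006)]
for lo in (.006,.03,.05,.13):
  q=b[(b[:,2]>lo)&(b[:,2]<lo+.02)]; print(lo,len(q),np.percentile(q,[3,50,97],axis=0).round(3).tolist() if len(q) else '')
print(b[:,2].min(),b[:,2].max())
E
```

```text
clock: 8.35
tool_pos: [0.6311, 0.0397, 0.1131]
tool_rot: [-0.499, 0.5, 0.499, 0.501]
ft_force: [0.1, 0.3, -8.3]
gripper_width: 0.405
gripper_force: 111.4
pos [631.1  39.7 113.1] clk 8.35 j [ 0.91  1.38 -0.94  1.72 -0.6   1.03  0.78] F [ 0.1  0.3 -8.3] grip 0.4047382661441042 111.40492415986955
shift first: t [-15.1  -0.1   0.3] then turn [ 0.2 -0.1  0. ]
turn first: t [-15.1  -0.1   0.3]
1 equal rows [-15.1  -0.1   0.3] [ 0.17 -0.06  0.04]
0.006 42 [[0.616, 0.017, 0.016], [0.645, 0.02, 0.022], [0.65, 0.037, 0.026]]
0.03 78 [[0.621, 0.017, 0.031], [0.646, 0.021, 0.04], [0.651, 0.038, 0.049]]
0.05 74 [[0.631, 0.017, 0.051], [0.647, 0.024, 0.059], [0.651, 0.038, 0.069]]
0.13 107 [[0.616, 0.017, 0.131], [0.646, 0.02, 0.141], [0.65, 0.038, 0.15]]
0.015747050964767473 0.15682050835474737
```

```bash
python3 -m creep '[[[-6,0,0,0,0,0],[-5,0,0,0,0,0],[-2,0,0,0,0,0],[0,0,0,0,0,0],[0,0,0,0,0,0]]]' && python3 -m creep '[[[-1,0,0,0,0,0],[-1,0,0,0,0,0],[0,0,0,0,0,0],[0,0,0,0,0,0]]]'
```

```text
clock: 8.9
tool_pos: [0.6306, 0.0401, 0.0991]
tool_rot: [-0.5, 0.5, 0.499, 0.501]
ft_force: [-0.1, 0.2, -8.1]
gripper_width: 0.404
gripper_force: 111.4
clock: 9.3
tool_pos: [0.6307, 0.0402, 0.0978]
tool_rot: [-0.5, 0.5, 0.499, 0.501]
ft_force: [0.5, 0.0, -6.5]
gripper_width: 0.406
gripper_force: 111.4
```

```bash
python3 -m creep '[[[-0.7,0,0,0,0,0],[0,0,0,0,0,0],[0,0,0,0,0,0]]]'  && python3 -m creep '[[[-0.5,0,0,0,0,0],[0,0,0,0,0,0],[0,0,0,0,0,0]]]'
```

```text
clock: 9.6
tool_pos: [0.6307, 0.0403, 0.0977]
tool_rot: [-0.5, 0.5, 0.499, 0.501]
ft_force: [1.2, -0.1, -2.0]
gripper_width: 0.406
gripper_force: 111.5
clock: 9.9
tool_pos: [0.6307, 0.0404, 0.0977]
tool_rot: [-0.5, 0.499, 0.499, 0.501]
ft_force: [-0.3, -1.3, 1.8]
gripper_width: 0.402
gripper_force: 111.5
```

```bash
python3 -m creep '[[[0,0,0,0,0,0],[0,0,0,0,0,0],[0,0,0,0,0,0],[0,0,0,0,0,0],[0,0,0,0,0,0]]]' 0 && python3 -m creep '[[[0,0,-20,0,0,0],[0,0,-30,0,0,0],[0,0,-40,0,0,0],[40,0,-20,0,0,0],[40,0,0,0,0,0],[40,0,0,0,0,0],[30,0,0,0,0,0],[0,0,0,0,0,0],[0,0,0,0,0,0]]]' && python3 plan.py 631 120 230 0 -75 ; python3 - <<'E'
from h import *
im,d,P=cloud('scene');Q=P.reshape(-1,3);Q=Q[np.isfinite(Q[:,2])]
b=Q[(abs(Q[:,0]-.632)<.04)&(Q[:,1]>.0)&(Q[:,1]<.06)&(Q[:,2]>.006)]
for lo in (.006,.03,.05,.13):
  q=b[(b[:,2]>lo)&(b[:,2]<lo+.02)]; print(lo,len(q),np.percentile(q,[3,50,97],axis=0).round(3).tolist() if len(q) else '')
print(b[:,2].min(),b[:,2].max())
E
```

```text
clock: 10.4
tool_pos: [0.6306, 0.04, 0.0958]
tool_rot: [-0.5, 0.501, 0.499, 0.5]
ft_force: [-0.9, 0.7, -0.5]
gripper_width: 1.0
gripper_force: 0.0
clock: 11.3
tool_pos: [0.6303, -0.0699, 0.2463]
tool_rot: [-0.499, 0.501, 0.5, 0.5]
ft_force: [-0.8, 0.6, 0.0]
gripper_width: 0.998
gripper_force: 0.0
pos [630.3 -69.9 246.3] clk 11.3 j [ 1.03  1.19 -0.96  1.65 -0.62  1.26  0.63] F [-0.8  0.6  0. ] grip 0.9976085503725816 0.0
shift first: t [-16.    0.4 190. ] then turn [ 1.000e-01 -1.649e+02 -1.000e-01]
turn first: t [  64.9    0.7 -179.2]
1 equal rows [-16.    0.4 190. ] [ 1.2000e-01 -1.6491e+02 -1.3000e-01]
0.006 85 [[0.614, 0.018, 0.007], [0.645, 0.02, 0.016], [0.65, 0.037, 0.025]]
0.03 83 [[0.619, 0.017, 0.03], [0.646, 0.02, 0.039], [0.65, 0.039, 0.05]]
0.05 93 [[0.617, 0.017, 0.051], [0.646, 0.021, 0.059], [0.65, 0.038, 0.069]]
0.13 120 [[0.616, 0.018, 0.131], [0.635, 0.027, 0.139], [0.65, 0.038, 0.142]]
0.006004350623006638 0.1420472387022207
```

```bash
python3 -m creep '[[[40,0,0,0,-6,0],[0,0,0,0,-8,0],[0,0,0,0,-8,0],[0,0,0,0,-8,0],[0,0,0,0,-8,0],[0,0,0,0,-8,0],[0,0,0,0,-8,0],[0,0,0,0,-8,0],[0,0,0,0,-8,0],[0,0,0,0,-8,0],[0,0,0,0,-8,0],[0,0,0,0,-4,0]]]' && python3 -m creep '[[[40,0,0,0,0,0],[45,0,0,0,0,0],[45,0,0,0,0,0],[45,0,0,0,0,0],[40,0,0,0,0,0],[0,0,0,0,0,0],[0,0,0,0,0,0]]]' && python3 plan.py 631 145 230 0 -75
```

```text
clock: 12.55
tool_pos: [0.6302, -0.0667, 0.2857]
tool_rot: [0.001, 0.706, 0.708, -0.001]
ft_force: [0.3, 0.3, -0.4]
gripper_width: 1.005
gripper_force: 0.0
clock: 13.25
tool_pos: [0.6299, 0.1462, 0.2842]
tool_rot: [-0.001, 0.707, 0.708, -0.001]
ft_force: [0.2, -0.4, 0.7]
gripper_width: 1.004
gripper_force: 0.0
pos [629.9 146.2 284.2] clk 13.25 j [ 0.03  0.48 -0.48  1.73  0.25  1.   -0.53] F [ 0.2 -0.4  0.7] grip 1.0044535421645935 0.0
shift first: t [-1.1  1.2 54.2] then turn [ -0.1 -75.    0.2]
turn first: t [52.   1.1 15.1]
1 equal rows [-1.1  1.2 54.2] [ -0.11 -74.96   0.17]
```

```bash
python3 -m creep '[[[0,0,0,0,-5,0],[0,0,0,0,-8,0],[0,0,0,0,-8,0],[0,0,0,0,-8,0],[0,0,0,0,-8,0],[0,0,0,0,-8,0],[0,0,0,0,-8,0],[0,0,0,0,-8,0],[0,0,0,0,-8,0],[0,0,0,0,-6,0],[0,0,0,0,0,0],[0,0,0,0,0,0]]]' && python3 plan.py 631 119 119 0 -75
```

```text
clock: 14.45
tool_pos: [0.6311, 0.1434, 0.2853]
tool_rot: [0.43, 0.562, 0.56, -0.432]
ft_force: [0.2, 0.6, 0.9]
gripper_width: 1.001
gripper_force: 0.0
pos [631.1 143.4 285.3] clk 14.45 j [-0.61  0.84 -0.09  1.58  0.92  1.82 -1.04] F [0.2 0.6 0.9] grip 1.0013074478091692 0.0
shift first: t [1.544e+02 1.000e-01 6.650e+01] then turn [-0.2  0.1 -0. ]
turn first: t [ 1.543e+02 -1.000e-01  6.660e+01]
1 equal rows [1.544e+02 1.000e-01 6.650e+01] [-0.24  0.06 -0.01]
```

```bash
python3 -m creep '[[[25,0,5,0,0,0],[30,0,12,0,0,0],[30,0,12,0,0,0],[30,0,12,0,0,0],[25,0,13,0,0,0],[14,0,12,0,0,0],[0,0,0,0,0,0],[0,0,0,0,0,0]]]' && python3 plan.py 631 22.5 93 0 -75
```

```text
clock: 15.25
tool_pos: [0.6316, 0.1203, 0.1217]
tool_rot: [0.43, 0.563, 0.56, -0.431]
ft_force: [0.0, 0.0, 0.5]
gripper_width: 1.004
gripper_force: 0.0
pos [631.6 120.3 121.7] clk 15.25 j [-0.59  1.04 -0.09  1.61  0.92  1.67 -1.22] F [0.  0.  0.5] grip 1.0037516159617896 0.0
shift first: t [  2.4  -0.3 101.9] then turn [-0.2 -0.  -0.2]
turn first: t [  2.4  -0.6 101.9]
1 equal rows [  2.4  -0.3 101.9] [-0.18 -0.01 -0.17]
```

```bash
python3 -m creep '[[[2.4,0,20,0,0,0],[0,0,25,0,0,0],[0,0,25,0,0,0],[0,0,20,0,0,0],[0,0,12,0,0,0],[0,0,0,0,0,0],[0,0,0,0,0,0]]]' && python3 plan.py 631 22.5 93 0 -75 && python3 -m creep '[[[0,0,0,0,0,0],[0,0,0,0,0,0],[0,0,0,0,0,0],[0,0,0,0,0,0],[0,0,0,0,0,0],[0,0,0,0,0,0]]]' 1 110
```

```text
clock: 15.95
tool_pos: [0.6308, 0.0239, 0.0914]
tool_rot: [0.43, 0.562, 0.561, -0.43]
ft_force: [0.1, -0.0, 0.2]
gripper_width: 1.001
gripper_force: 0.0
pos [630.8  23.9  91.4] clk 15.95 j [-0.5   1.05 -0.06  1.72  1.01  1.54 -1.28] F [ 0.1 -0.   0.2] grip 1.0009814127122696 0.0
shift first: t [-1.9  0.2  0.9] then turn [-0.1 -0.1 -0. ]
turn first: t [-1.9  0.2  0.9]
1 equal rows [-1.9  0.2  0.9] [-0.09 -0.07 -0.05]
clock: 16.55
tool_pos: [0.6307, 0.0239, 0.0916]
tool_rot: [0.43, 0.562, 0.561, -0.431]
ft_force: [-0.9, 2.9, 3.4]
gripper_width: 0.424
gripper_force: 109.3
```

```bash
python3 -m creep '[[[-5,0,-1.3,0,0,0],[-12,0,-3.2,0,0,0],[-20,0,-5.4,0,0,0],[-25,0,-6.7,0,0,0],[-25,0,-6.7,0,0,0],[-20,0,-5.4,0,0,0],[0,0,0,0,0,0],[0,0,0,0,0,0]]]' && python3 -m creep '[[[0,0,0,0,4,0],[0,0,0,0,7,0],[0,0,0,0,8,0],[0,0,0,0,8,0],[0,0,0,0,8,0],[0,0,0,0,8,0],[0,0,0,0,8,0],[0,0,0,0,8,0],[0,0,0,0,8,0],[0,0,0,0,8,0],[0,0,0,0,8,0],[0,0,0,0,7,0]]]'; python3 plan.py 526 160 140 1.9 15
```

```text
clock: 17.35
tool_pos: [0.6303, 0.0234, 0.2013]
tool_rot: [0.429, 0.562, 0.561, -0.43]
ft_force: [-0.7, -0.3, -8.0]
gripper_width: 0.419
gripper_force: 110.1
clock: 18.55
tool_pos: [0.627, 0.0193, 0.1995]
tool_rot: [-0.095, 0.702, 0.7, 0.089]
ft_force: [-0.3, -0.2, -8.6]
gripper_width: 0.422
gripper_force: 110.7
pos [627.   19.3 199.5] clk 18.55 j [ 0.49  0.61 -0.69  1.84  0.15  0.8  -0.21] F [-0.3 -0.2 -8.6] grip 0.42180498569651903 110.72926171123981
shift first: t [ 120.1 -100.7   94.6] then turn [ 0.   0.  -2.1]
turn first: t [123.6 -96.3  94.7]
1 equal rows [ 120.1 -100.7   94.6] [ 0.04  0.02 -2.05]
```

```bash
python3 -m creep '[[[8,-7,8,0,0,0],[14,-12,14,0,0,0],[16,-13.5,17,0,0,0],[16,-13.5,17,0,0,0],[16,-13.5,17,0,0,0],[16,-13.5,17,0,0,0],[16,-13.5,17,0,0,0],[12,-9,12,0,0,-1],[6,-4,6,0,0,-1],[0,0,0,0,0,0],[0,0,0,0,0,0]]]'; python3 plan.py 526 167 60 1.9 15; python3 - <<'E'
from bar import *
im,d,P=cloud('top');fit(P,.462,.186,.047,.062,.09,.03);fit(P,.535,.187,.11,.135,.12,.04)
im2,d,P=cloud('wrist');save(im2,'w3');fit(P,.462,.186,.047,.062,.1,.03)
E
```

```text
clock: 19.65
tool_pos: [0.5314, 0.17, 0.1117]
tool_rot: [-0.09, 0.69, 0.712, 0.093]
ft_force: [0.1, -1.0, -7.8]
gripper_width: 0.418
gripper_force: 111.1
pos [531.4 170.  111.7] clk 19.65 j [ 0.18  0.62 -0.6   2.1   0.22  0.43 -0.47] F [ 0.1 -1.  -7.8] grip 0.41810235587455336 111.12225634977221
shift first: t [-16.   -5.9  49.2] then turn [ 0.4  0.1 -0. ]
turn first: t [-16.1  -5.5  49.2]
1 equal rows [-16.   -5.9  49.2] [ 0.44  0.14 -0.01]
582 [461.8 185.2] [ 36.9 138.6] 1.9 z 55.5
409 [526.9 213.3] [91.7 45.6] 85.3 z 127.4
9589 [463.9 194.9] [ 35.5 126.1] 1.7 z 55.6
```

View pics/w3.png

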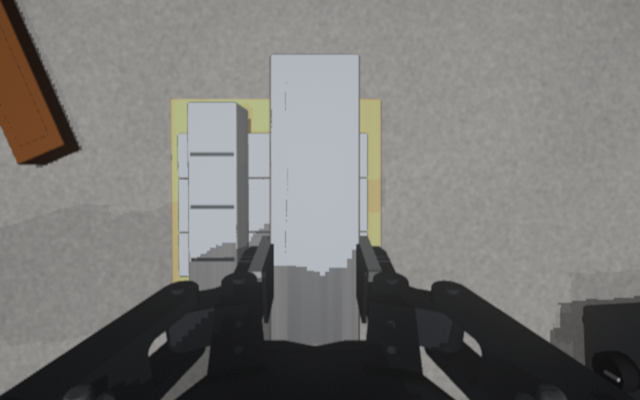

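```bash
python3 -m creep '[[[-1,-5.5,0,0.4,0,0],[-2,0,8,0,0,0],[-4,0,15,0,0,0],[-4,0,15,0,0,0],[-4,0,14,0,0,0],[-2.6,0,8.5,0,0,0],[-1.1,0,4,0,0,0],[0,0,0,0,0,0],[0,0,0,0,0,0],[0,0,0,0,0,0]]]'; python3 plan.py 526.2 168.4 40.5 1.9 15
```

```text
clock: 20.75
tool_pos: [0.5266, 0.1704, 0.0458]
tool_rot: [-0.093, 0.689, 0.713, 0.092]
ft_force: [0.8, -0.4, -7.2]
gripper_width: 0.423
gripper_force: 111.1
pos [526.6 170.4  45.8] clk 20.75 j [ 0.12  0.72 -0.52  2.13  0.27  0.3  -0.5 ] F [ 0.8 -0.4 -7.2] grip 0.4230177762434139 111.09242655336857
shift first: t [-3.3 -0.4  4.7] then turn [ 0.2 -0.   0.1]
turn first: t [-3.3 -0.4  4.7]
1 equal rows [-3.3 -0.4  4.7] [ 0.2  -0.01  0.07]
```

```bash
python3 -m creep '[[[-2,0,1.5,0,0,0],[-0.6,0,1.5,0,0,0],[-0.3,0,1,0,0,0],[0,0,0,0,0,0],[0,0,0,0,0,0]]]' && python3 -m creep '[[[-0.2,0,0.8,0,0,0],[0,0,0,0,0,0],[0,0,0,0,0,0]]]'&& python3 -m creep '[[[-0.2,0,0.6,0,0,0],[0,0,0,0,0,0],[0,0,0,0,0,0]]]'
```

```text
clock: 21.25
tool_pos: [0.5261, 0.1683, 0.0406]
tool_rot: [-0.093, 0.689, 0.713, 0.092]
ft_force: [-0.9, -0.4, -8.0]
gripper_width: 0.42
gripper_force: 111.2
clock: 21.55
tool_pos: [0.5262, 0.1684, 0.0399]
tool_rot: [-0.093, 0.689, 0.713, 0.092]
ft_force: [0.1, -0.3, -5.4]
gripper_width: 0.423
gripper_force: 111.3
clock: 21.85
tool_pos: [0.5262, 0.1683, 0.0395]
tool_rot: [-0.093, 0.689, 0.713, 0.092]
ft_force: [-0.6, -3.4, -0.4]
gripper_width: 0.422
gripper_force: 111.6
```

```bash
python3 -m creep '[[[0,0,0,0,0,0],[0,0,0,0,0,0],[0,0,0,0,0,0]]]' 0.51 && python3 -m creep '[[[2.6,0,-9.7,0,0,0],[5,0,-19,0,0,0],[8,0,-29,0,0,0],[10,0,-39,0,0,0],[10,0,-39,0,0,0],[0,0,0,0,0,0],[0,0,0,0,0,0]]]' ; python3 - <<'E'
from bar import *
im,d,P=cloud('wrist');fit(P,.464,.188,.047,.062,.1,.025);fit(P,.53,.19,.047,.062,.1,.035);fit(P,.6,.19,.03,.04,.1,.06)
im,d,P=cloud('top');fit(P,.462,.186,.047,.062,.09,.025);fit(P,.53,.19,.047,.062,.1,.035)
E
python3 plan.py 600 190 140 91.9 0
```

```text
clock: 22.15
tool_pos: [0.5268, 0.1692, 0.0397]
tool_rot: [-0.093, 0.689, 0.713, 0.093]
ft_force: [-0.2, 0.3, -0.4]
gripper_width: 0.491
gripper_force: 0.0
clock: 22.85
tool_pos: [0.5265, 0.1677, 0.181]
tool_rot: [-0.092, 0.689, 0.713, 0.093]
ft_force: [-0.8, -0.3, 0.6]
gripper_width: 0.49
gripper_force: 0.0
5035 [464.5 191.5] [ 35.  132.3] 2.0 z 55.6
7110 [525.3 189.8] [ 40.1 139.8] 1.9 z 55.8
2749 [558.9 190.9] [ 24.4 105.7] 2.0 z 33.7
581 [462.2 185.4] [ 35.9 139. ] 1.8 z 55.5
353 [523.9 187.4] [ 40.1 141. ] 0.9 z 55.6
pos [525.  167.1 178.8] clk 22.95 j [ 0.27  0.53 -0.7   2.07  0.15  0.58 -0.44] F [ 0.   0.2 -0.4] grip 0.4915636321761335 0.0
shift first: t [ 9.7 75.7 42.8] then turn [ 11.8 -11.7 -89.4]
turn first: t [-75.8  20.4  38.8]
1 equal rows [ 9.7 75.7 42.8] [ 11.77 -11.7  -89.42]
```

```bash
python3 -m creep '[[[0,0,0,0,-7.5,0],[0,0,0,0,-7.5,0],[5,12,0,0,0,-8],[5,12,0,0,0,-8],[0,12,0,0,0,-8],[0,12,0,0,0,-8],[0,0,0,0,0,-8],[0,0,0,0,0,-8],[0,0,0,0,0,-8],[0,0,0,0,0,-8],[0,0,0,0,0,-8],[0,0,0,0,0,-8]]]' 0 && python3 -m creep '[[[0,0,0,0,0,-8],[0,0,0,0,0,-2],[0,0,0,0,0,0],[0,0,0,0,0,0]]]'; python3 plan.py 580 190 32 91.9 0
```

```text
clock: 24.15
tool_pos: [0.5696, 0.1884, 0.1776]
tool_rot: [-0.001, 0.067, 0.998, -0.001]
ft_force: [-1.0, 0.4, 0.2]
gripper_width: 0.999
gripper_force: 0.0
clock: 24.55
tool_pos: [0.5703, 0.1888, 0.1789]
tool_rot: [0.001, -0.016, 1.0, -0.0]
ft_force: [-0.4, 0.5, 0.9]
gripper_width: 1.001
gripper_force: 0.0
pos [570.3 188.8 178.9] clk 24.55 j [ 0.21  0.65 -0.88  1.91  0.65  0.89  0.6 ] F [-0.4  0.5  0.9] grip 1.0012999599573629 0.0
shift first: t [ -9.5   0.9 146.9] then turn [-0.   0.1 -0.1]
turn first: t [ -9.7   0.9 146.9]
1 equal rows [ -9.5   0.9 146.9] [-0.03  0.06 -0.08]
```

```bash
python3 -m creep '[[[-9.5,1,20,0,0,0],[0,0,35,0,0,0],[0,0,35,0,0,0],[0,0,30,0,0,0],[0,0,17,0,0,0],[0,0,10,0,0,0],[0,0,0,0,0,0],[0,0,0,0,0,0]]]' && python3 -m creep '[[[8,0,0,0,0,0],[8,0,0,0,0,0],[5,0,0,0,0,0],[4,0,0,0,0,0],[3,0,0,0,0,0],[3,0,0,0,0,0],[3,0,0,0,0,0],[2,0,0,0,0,0],[0,0,0,0,0,0]]]' && python3 -m creep '[[[2,0,0,0,0,0],[2,0,0,0,0,0],[2,0,0,0,0,0],[0,0,0,0,0,0],[0,0,0,0,0,0]]]'
```

```text
clock: 25.35
tool_pos: [0.5812, 0.1909, 0.0336]
tool_rot: [0.002, -0.017, 1.0, 0.0]
ft_force: [1.3, 0.5, -0.3]
gripper_width: 0.997
gripper_force: 0.0
clock: 26.25
tool_pos: [0.5457, 0.1894, 0.033]
tool_rot: [0.002, -0.017, 1.0, 0.0]
ft_force: [5.0, -0.4, 2.8]
gripper_width: 1.001
gripper_force: 2.4
clock: 26.75
tool_pos: [0.5397, 0.1893, 0.033]
tool_rot: [0.002, -0.017, 1.0, 0.0]
ft_force: [5.3, 0.1, 3.1]
gripper_width: 1.001
gripper_force: 2.6
```

```bash
python3 -m creep '[[[2,0,0,0,0,0],[1,0,0,0,0,0],[0,0,0,0,0,0],[0,0,0,0,0,0]]]' && python3 -m creep '[[[1.5,0,0,0,0,0],[0,0,0,0,0,0],[0,0,0,0,0,0]]]' && python3 -m creep '[[[1,0,0,0,0,0],[0,0,0,0,0,0],[0,0,0,0,0,0]]]'; python3 - <<'E'
from bar import *
im,d,P=cloud('wrist');fit(P,.464,.188,.047,.062,.1,.04);
im,d,P=cloud('top');fit(P,.462,.186,.047,.062,.09,.018);Q=P.reshape(-1,3);Q=Q[(abs(Q[:,1]-.187)<.03)&(Q[:,2]>.05)&(Q[:,2]<.06)&(Q[:,0]<.55)];print(np.sort(Q[:,0])[::8].round(3))
E
```

```text
clock: 27.15
tool_pos: [0.5369, 0.1893, 0.033]
tool_rot: [0.002, -0.017, 1.0, 0.0]
ft_force: [4.5, 0.4, 3.8]
gripper_width: 1.0
gripper_force: 2.7
clock: 27.45
tool_pos: [0.5354, 0.1892, 0.033]
tool_rot: [0.002, -0.017, 1.0, 0.0]
ft_force: [6.0, 0.6, 3.3]
gripper_width: 1.001
gripper_force: 2.7
clock: 27.75
tool_pos: [0.5346, 0.1892, 0.033]
tool_rot: [0.002, -0.017, 1.0, 0.0]
ft_force: [6.6, -0.2, 4.3]
gripper_width: 1.001
gripper_force: 2.8
55598 [475.  188.3] [ 60.4 141.9] 1.0 z 55.7
582 [461.9 185.6] [ 35.6 138.5] 0.5 z 55.3
[0.444 0.446 0.447 0.449 0.45  0.452 0.452 0.454 0.455 0.456 0.458 0.458
 0.461 0.461 0.463 0.463 0.464 0.466 0.467 0.469 0.469 0.471 0.472 0.474
 0.475 0.476 0.478 0.479 0.484 0.484 0.486 0.487 0.489 0.489 0.491 0.492
 0.493 0.495 0.495 0.497 0.498 0.501 0.501 0.502 0.504 0.506 0.507 0.507
 0.509 0.512 0.515 0.518]
```

```bash
cat > prof.py <<'E'
from h import *
def prof(P,x0=.43,x1=.6):
  for y in (.14,.165,.215,.235):
    q=P.reshape(-1,3);q=q[np.isfinite(q[:,2])];q=q[(abs(q[:,1]-y)<.004)&(q[:,0]>x0)&(q[:,0]<x1)]
    h=q[(q[:,2]>.0525)&(q[:,2]<.06)];xs=np.sort(h[:,0])
    if len(xs)<3: print(y,'none');continue
    g=np.diff(xs);k=np.where(g>.0012)[0]
    print(y,'from',xs[0].round(4),'to',xs[-1].round(4),'gaps',[(xs[i].round(4),xs[i+1].round(4)) for i in k],'n',len(xs))
if __name__=='__main__':
  im,d,P=cloud('wrist');prof(P);save(im,'w_prof')
E
python3 prof.py
```

```text
0.14 from 0.4486 to 0.5294 gaps [(np.float64(0.4818), np.float64(0.485)), (np.float64(0.5256), np.float64(0.5285))] n 4117
0.165 from 0.4478 to 0.5245 gaps [(np.float64(0.4809), np.float64(0.4842))] n 4050
0.215 from 0.4461 to 0.5234 gaps [(np.float64(0.4792), np.float64(0.4826))] n 4052
0.235 from 0.4454 to 0.544 gaps [(np.float64(0.4789), np.float64(0.482))] n 4427
```

View pics/w_prof.png

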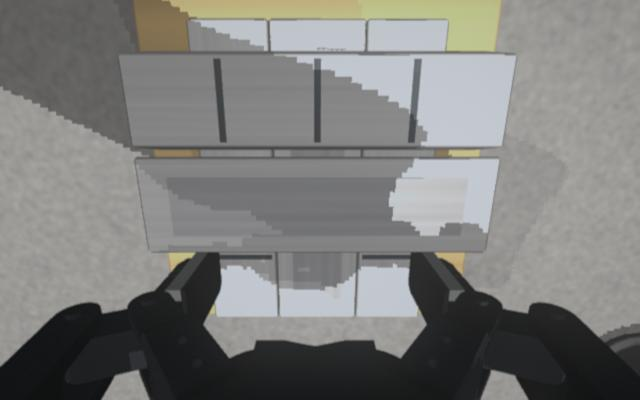

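The bars are parallel, with a gap of about 3 mm left at rows 150–157. I'll push a little more to close it.

```bash
python3 -m creep '[[[1.5,0,0,0,0,0],[1,0,0,0,0,0],[0,0,0,0,0,0],[0,0,0,0,0,0]]]' && python3 -m creep '[[[0.8,0,0,0,0,0],[0,0,0,0,0,0],[0,0,0,0,0,0]]]'; python3 prof.py
```

```text
clock: 28.3
tool_pos: [0.532, 0.1891, 0.033]
tool_rot: [0.002, -0.017, 1.0, 0.0]
ft_force: [5.9, 0.2, 3.1]
gripper_width: 0.999
gripper_force: 2.8
clock: 28.6
tool_pos: [0.5313, 0.1891, 0.033]
tool_rot: [0.002, -0.017, 1.0, 0.0]
ft_force: [5.6, -0.5, 3.4]
gripper_width: 1.0
gripper_force: 2.9
0.14 from 0.4486 to 0.5263 gaps [(np.float64(0.5223), np.float64(0.5253))] n 4070
0.165 from 0.4477 to 0.5215 gaps [] n 4011
0.215 from 0.4461 to 0.5198 gaps [] n 4019
0.235 from 0.4454 to 0.5411 gaps [] n 4405
```

```bash
python3 -m creep '[[[-10,0,0,0,0,0],[-15,0,0,0,0,0],[0,0,-30,0,0,0],[0,0,-45,0,0,0],[0,0,-45,0,0,0],[0,0,0,0,0,0],[0,0,0,0,0,0]]]'; python3 plan.py 465 -213 150 9.7 0 12
```

```text
clock: 29.35
tool_pos: [0.5533, 0.189, 0.1527]
tool_rot: [0.0, -0.017, 1.0, -0.0]
ft_force: [-0.4, 0.9, -0.4]
gripper_width: 1.003
gripper_force: 0.0
pos [553.3 189.  152.7] clk 29.35 j [ 0.18  0.66 -0.86  1.97  0.68  0.83  0.55] F [-0.4  0.9 -0.4] grip 1.002879305446372 0.0
shift first: t [ 101.7 -398.8    2.9] then turn [-0.   0.1 82.2]
turn first: t [-381.4 -154.8    2.7]
12 equal rows [-14.8 -34.3   0.2] [-0.    0.    6.85]
```

```bash
python3 -m creep '[[[-14.8,-34.3,0,0,0,6.85],[-14.8,-34.3,0,0,0,6.85],[-14.8,-34.3,0,0,0,6.85],[-14.8,-34.3,0,0,0,6.85],[-14.8,-34.3,0,0,0,6.85],[-14.8,-34.3,0,0,0,6.85],[-14.8,-34.3,0,0,0,6.85],[-14.8,-34.3,0,0,0,6.85],[-14.8,-34.3,0,0,0,6.85],[-14.8,-34.3,0,0,0,6.85],[-14.8,-34.3,0,0,0,6.85],[-14.8,-34.3,0,0,0,6.85]]]' && python3 -m creep '[[[0,0,0,0,0,0],[0,0,0,0,0,0],[0,0,0,0,0,0]]]'; python3 plan.py 465 -213 15 9.7 0; python3 - <<'E'
from bar import *
im,d,P=cloud('wrist');fit(P,.465,-.213,.018,.03,.09,.05)
E
```

```text
clock: 30.55
tool_pos: [0.463, -0.213, 0.1503]
tool_rot: [-0.002, 0.647, 0.762, -0.0]
ft_force: [0.3, 0.1, 1.4]
gripper_width: 0.999
gripper_force: 0.0
clock: 30.85
tool_pos: [0.466, -0.2109, 0.1515]
tool_rot: [-0.0, 0.644, 0.765, 0.001]
ft_force: [-0.3, 0.9, -0.3]
gripper_width: 0.999
gripper_force: 0.0
pos [ 466.  -210.9  151.5] clk 30.85 j [ 0.73  0.49 -0.51  2.13  0.41  0.61  0.09] F [-0.3  0.9 -0.3] grip 0.9990405371779086 0.0
shift first: t [ -2.1  -1.5 136.5] then turn [ 0.1 -0.1  0.1]
turn first: t [ -1.9  -1.4 136.5]
1 equal rows [ -2.1  -1.5 136.5] [ 0.07 -0.08  0.12]
5996 [ 464.6 -212.8] [ 35.2 138.6] 9.8 z 24.7
```

```bash
python3 -m creep '[[[-2,-1.5,25,0,0,0],[0,0,35,0,0,0],[0,0,35,0,0,0],[0,0,30,0,0,0],[0,0,15,0,0,0],[0,0,6,0,0,0],[0,0,0,0,0,0],[0,0,0,0,0,0]]]' && python3 -m creep '[[[0,0,0,0,0,0],[0,0,0,0,0,0],[0,0,0,0,0,0],[0,0,0,0,0,0],[0,0,0,0,0,0],[0,0,0,0,0,0]]]' 1 110 && python3 -m creep '[[[0,0,-5,0,0,0],[0,0,-15,0,0,0],[0,0,-25,0,0,0],[0,0,-30,0,0,0],[0,0,-30,0,0,0],[0,0,-15,0,0,0],[0,0,0,0,0,0],[0,0,0,0,0,0]]]'; python3 plan.py 559 191 130 1.9 0 18
```

```text
clock: 31.7
tool_pos: [0.4662, -0.2139, 0.0068]
tool_rot: [0.001, 0.644, 0.765, 0.001]
ft_force: [0.3, 1.3, 0.3]
gripper_width: 0.997
gripper_force: 0.0
clock: 32.3
tool_pos: [0.4651, -0.2147, 0.0077]
tool_rot: [0.001, 0.645, 0.764, 0.0]
ft_force: [-1.6, 0.8, 11.7]
gripper_width: 0.393
gripper_force: 108.1
clock: 33.1
tool_pos: [0.4636, -0.2144, 0.1255]
tool_rot: [-0.0, 0.645, 0.764, 0.0]
ft_force: [-0.4, 0.3, -7.7]
gripper_width: 0.386
gripper_force: 109.4
pos [ 463.6 -214.4  125.5] clk 33.1 j [ 0.71  0.53 -0.49  2.15  0.46  0.56  0.05] F [-0.4  0.3 -7.7] grip 0.38608428518602234 109.39842500723898
shift first: t [383.5 162.3  -4.3] then turn [ 0.  -0.   7.8]
turn first: t [402.  108.8  -4.5]
18 equal rows [21.9  7.6 -0.2] [ 0.   -0.    0.43]
```

```bash
python3 -m creep '[[[12,4,0,0,0,0.4],[20,7,0,0,0,0.4],[24,9,0,0,0,0.4],[24,9,0,0,0,0.5],[24,9,0,0,0,0.5],[24,9,0,0,0,0.5],[24,9,0,0,0,0.5],[24,9,0,0,0,0.5],[24,9,0,0,0,0.5],[24,8,0,0,0,0.5],[24,8,0,0,0,0.5],[24,8,0,0,0,0.5]]]' && python3 -m creep '[[[24,7,0,0,0,0.5],[24,7,0,0,0,0.5],[24,7,0,0,0,0.5],[22,7,0,0,0,0.5],[16,5,0,0,0,0],[8,2,0,0,0,0],[0,0,0,0,0,0],[0,0,0,0,0,0]]]'; python3 plan.py 559 189.5 42 1.9 0; python3 - <<'E'
from bar import *
im,d,P=cloud('wrist');fit(P,.545,.19,.13,.16,.12,.06);save(im,'w5');fit(P,.487,.188,.048,.062,.1,.06)
im,d,P=cloud('top');fit(P,.5,.188,.048,.062,.1,.08)
E
```

```text
clock: 34.3
tool_pos: [0.527, 0.0681, 0.1243]
tool_rot: [-0.0, 0.682, 0.731, -0.001]
ft_force: [-0.0, -0.2, -8.1]
gripper_width: 0.393
gripper_force: 109.4
clock: 35.1
tool_pos: [0.5567, 0.1855, 0.1257]
tool_rot: [0.001, 0.695, 0.719, -0.001]
ft_force: [-0.9, -0.3, -8.2]
gripper_width: 0.392
gripper_force: 109.3
pos [556.7 185.5 125.7] clk 35.1 j [-0.1   0.59 -0.42  1.99  0.39  0.64 -0.74] F [-0.9 -0.3 -8.2] grip 0.3918113560242976 109.32161592878401
shift first: t [ 4.2  2.5 83.7] then turn [0.  0.1 0.1]
turn first: t [ 4.   2.5 83.7]
1 equal rows [ 4.2  2.5 83.7] [0.   0.15 0.07]
21398 [556.6 199.7] [116.9  60.6] 87.3 z 142.4
18582 [483.4 188.6] [ 74.  139.6] 1.6 z 55.8
526 [480.5 219. ] [75.9 74.9] 2.7 z 55.4
```

View pics/w5.png

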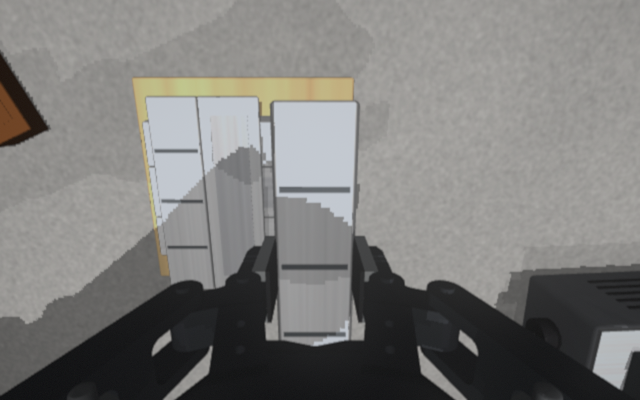

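```bash
python3 -m creep '[[[4,2.5,5,0,0,0],[0,0,15,0,0,0],[0,0,20,0,0,0],[0,0,20,0,0,0],[0,0,14,0,0,0],[0,0,6,0,0,0],[0,0,3,0,0,0],[0,0,0,0,0,0],[0,0,0,0,0,0]]]'; python3 plan.py 559 189.5 39 1.9 0
```

```text
clock: 36.1
tool_pos: [0.5607, 0.1918, 0.0442]
tool_rot: [0.001, 0.695, 0.719, 0.002]
ft_force: [0.1, -0.2, -7.0]
gripper_width: 0.389
gripper_force: 109.3
pos [560.7 191.8  44.2] clk 36.1 j [-0.17  0.71 -0.34  2.01  0.48  0.49 -0.82] F [ 0.1 -0.2 -7. ] grip 0.3892458686686178 109.30254961363971
shift first: t [-2.2 -1.8  5.2] then turn [ 0.2 -0.   0.1]
turn first: t [-2.2 -1.8  5.2]
1 equal rows [-2.2 -1.8  5.2] [ 0.21 -0.03  0.12]
```

```bash
python3 -m creep '[[[-2,-1,2,0,0,0],[0,0,2,0,0,0],[0,0,0.5,0,0,0],[0,0,0,0,0,0],[0,0,0,0,0,0]]]' && python3 -m creep '[[[0,0,0.8,0,0,0],[0,0,0,0,0,0],[0,0,0,0,0,0]]]'&& python3 -m creep '[[[0,0,0.6,0,0,0],[0,0,0,0,0,0],[0,0,0,0,0,0]]]'
```

```text
clock: 36.6
tool_pos: [0.5591, 0.1895, 0.0391]
tool_rot: [0.001, 0.695, 0.719, 0.001]
ft_force: [0.8, 0.2, -6.5]
gripper_width: 0.388
gripper_force: 109.4
clock: 36.9
tool_pos: [0.5592, 0.1895, 0.0389]
tool_rot: [0.001, 0.695, 0.719, 0.001]
ft_force: [-0.6, -0.4, 1.3]
gripper_width: 0.389
gripper_force: 111.0
clock: 37.2
tool_pos: [0.5592, 0.1895, 0.0389]
tool_rot: [0.001, 0.695, 0.719, 0.001]
ft_force: [-2.7, -1.1, 6.5]
gripper_width: 0.395
gripper_force: 112.0
```

```bash
python3 -m creep '[[[0,0,0,0,0,0],[0,0,0,0,0,0],[0,0,0,0,0,0]]]' 0.56 && python3 -m creep '[[[0,0,-5,0,0,0],[0,0,-15,0,0,0],[0,0,-25,0,0,0],[0,0,-35,0,0,0],[0,0,-35,0,0,0],[0,0,-20,0,0,0],[0,0,0,0,0,0],[0,0,0,0,0,0]]]' ; python3 - <<'E'
from bar import *
im,d,P=cloud('wrist');fit(P,.483,.188,.047,.062,.1,.045);fit(P,.565,.19,.047,.062,.1,.035)
E
python3 plan.py 625 190 120 91.9 0 13
```

```text
clock: 37.5
tool_pos: [0.5594, 0.1896, 0.038]
tool_rot: [0.001, 0.695, 0.719, 0.001]
ft_force: [-1.5, -1.5, 3.8]
gripper_width: 0.439
gripper_force: 7.5
clock: 38.3
tool_pos: [0.5593, 0.1894, 0.1737]
tool_rot: [0.001, 0.695, 0.719, 0.002]
ft_force: [-0.8, -1.1, -0.4]
gripper_width: 0.439
gripper_force: 0.0
13157 [483.5 188.5] [ 73.8 139.1] 2.0 z 55.7
6531 [558.9 191.1] [ 35.8 139.3] 2.0 z 55.6
pos [558.6 189.1 172.6] clk 38.35 j [-0.07  0.53 -0.46  1.95  0.35  0.73 -0.7 ] F [-0.5  0.3 -0.8] grip 0.4387493210546285 0.0
shift first: t [-1.4 66.3 52.8] then turn [  0.1   0.1 -89.9]
turn first: t [-66.4  -1.3  52.6]
13 equal rows [-3.8  4.2  4.1] [ 0.01  0.01 -6.91]
```

```bash
python3 -m creep '[[[0,12,0,0,0,0],[0,25,0,0,0,0],[0,13,0,0,0,-8],[0,0,0,0,0,-8],[0,0,0,0,0,-8],[0,0,0,0,0,-8],[0,0,0,0,0,-8],[0,0,0,0,0,-8],[0,0,0,0,0,-8],[0,0,0,0,0,-8],[0,0,0,0,0,-8],[0,0,0,0,0,-8]]]' 0 && python3 -m creep '[[[0,0,20,0,0,-8],[0,0,30,0,0,-2],[0,0,20,0,0,0],[0,0,10,0,0,0],[0,0,0,0,0,0],[0,0,0,0,0,0]]]'; python3 plan.py 605 191 26 91.9 0
```

```text
clock: 39.55
tool_pos: [0.6092, 0.1907, 0.1713]
tool_rot: [0.0, 0.067, 0.998, -0.0]
ft_force: [0.2, 0.0, 0.4]
gripper_width: 1.002
gripper_force: 0.0
clock: 40.15
tool_pos: [0.6094, 0.1918, 0.0931]
tool_rot: [0.001, -0.018, 1.0, 0.0]
ft_force: [0.2, -0.7, -0.1]
gripper_width: 1.003
gripper_force: 0.0
pos [609.4 191.8  93.1] clk 40.15 j [ 0.14  0.79 -0.78  1.88  0.77  0.8   0.55] F [ 0.2 -0.7 -0.1] grip 1.0033294791204648 0.0
shift first: t [ 4.6 -0.6 67.1] then turn [0.  0.2 0.1]
turn first: t [ 4.4 -0.6 67.1]
1 equal rows [ 4.6 -0.6 67.1] [0.02 0.17 0.12]
```

```bash
python3 -m creep '[[[0,0,25,0,0,0],[0,0,25,0,0,0],[0,0,12,0,0,0],[0,0,5,0,0,0],[0,0,0,0,0,0],[0,0,0,0,0,0]]]' && python3 -m creep '[[[8,0,0,0,0,0],[6,0,0,0,0,0],[4,0,0,0,0,0],[4,0,0,0,0,0],[4,0,0,0,0,0],[4,0,0,0,0,0],[4,0,0,0,0,0],[3,0,0,0,0,0],[0,0,0,0,0,0],[0,0,0,0,0,0]]]'; sed -i 's/(.14,.165,.215,.235)/(.165,.19,.215)/' prof.py; python3 prof.py; python3 - <<'E'
from bar import *
im,d,P=cloud('top');fit(P,.5,.188,.048,.062,.09,.055)
E
```

```text
clock: 40.75
tool_pos: [0.6098, 0.1918, 0.0269]
tool_rot: [0.002, -0.018, 1.0, 0.0]
ft_force: [0.2, 0.8, -0.3]
gripper_width: 0.999
gripper_force: 0.0
clock: 41.75
tool_pos: [0.5721, 0.1901, 0.026]
tool_rot: [0.001, -0.018, 1.0, 0.0]
ft_force: [2.9, 0.5, 3.6]
gripper_width: 0.999
gripper_force: 1.9
0.165 from 0.4713 to 0.5596 gaps [(np.float64(0.521), np.float64(0.5261))] n 5566
0.19 from 0.4701 to 0.5589 gaps [(np.float64(0.5203), np.float64(0.5249))] n 5563
0.215 from 0.4694 to 0.5581 gaps [(np.float64(0.5196), np.float64(0.5242))] n 5570
1736 [500.3 187.2] [110.  141.2] 0.3 z 55.5
```

```bash
python3 -m creep '[[[2,0,0,0,0,0],[1.5,0,0,0,0,0],[0,0,0,0,0,0],[0,0,0,0,0,0]]]' && python3 -m creep '[[[1,0,0,0,0,0],[0,0,0,0,0,0],[0,0,0,0,0,0]]]'&& python3 -m creep '[[[0.7,0,0,0,0,0],[0,0,0,0,0,0],[0,0,0,0,0,0]]]'; python3 prof.py
```

```text
clock: 42.25
tool_pos: [0.5697, 0.19, 0.026]
tool_rot: [0.002, -0.018, 1.0, 0.0]
ft_force: [5.1, -0.2, 3.1]
gripper_width: 0.998
gripper_force: 2.7
clock: 42.55
tool_pos: [0.5688, 0.1899, 0.026]
tool_rot: [0.002, -0.018, 1.0, 0.0]
ft_force: [5.5, 0.9, 2.3]
gripper_width: 1.001
gripper_force: 2.8
clock: 42.85
tool_pos: [0.5682, 0.1899, 0.026]
tool_rot: [0.002, -0.018, 1.0, 0.0]
ft_force: [6.0, -0.4, 3.0]
gripper_width: 1.0
gripper_force: 2.9
0.165 from 0.4673 to 0.5565 gaps [] n 5833
0.19 from 0.4664 to 0.5547 gaps [] n 5829
0.215 from 0.4654 to 0.554 gaps [] n 5854
```

```bash
python3 -m creep '[[[0.7,0,0,0,0,0],[0,0,0,0,0,0],[0,0,0,0,0,0]]]'&& python3 -m creep '[[[-8,0,0,0,0,0],[-15,0,0,0,0,0],[-15,0,-30,0,0,0],[0,0,-50,0,0,0],[50,0,-50,0,0,0],[45,0,-20,0,0,0],[0,0,0,0,0,0],[0,0,0,0,0,0]]]'; python3 - <<'E'
from bar import *; from prof import prof
im,d,P=cloud('wrist');save(im,'w9');prof(P,.42);fit(P,.5,.188,.048,.062,.1,.075)
q=P.reshape(-1,3)
for x in (.464,.501,.5375):
    m=q[(abs(q[:,0]-x)<.012)&(abs(q[:,1]-.188)<.065)&(q[:,2]>.05)&(q[:,2]<.06)]
    if len(m)>50:
        A=np.c_[m[:,:2]-[x,.188],np.ones(len(m))];print(x,np.linalg.lstsq(A,m[:,2],rcond=None)[0].round(4),len(m))
    m=q[(abs(q[:,0]-x)<.012)&(q[:,2]>.05)&(q[:,2]<.06)]
    if len(m): print('y ends',np.percentile(m[:,1],[.2,99.8]).round(4))
E
```

```text
clock: 43.2
tool_pos: [0.5675, 0.1899, 0.026]
tool_rot: [0.002, -0.017, 1.0, 0.0]
ft_force: [5.4, 0.5, 4.0]
gripper_width: 0.997
gripper_force: 2.9
clock: 44.0
tool_pos: [0.521, 0.1874, 0.1605]
tool_rot: [-0.0, -0.019, 1.0, -0.001]
ft_force: [0.6, -0.1, 0.1]
gripper_width: 1.004
gripper_force: 0.0
0.165 from 0.4478 to 0.5552 gaps [] n 1344
0.19 from 0.4469 to 0.554 gaps [] n 1351
0.215 from 0.446 to 0.5533 gaps [] n 1342
23698 [500.3 189.4] [108.3 140.5] 2.2 z 55.8
0.464 [-0.0023  0.0007  0.0558] 5519
y ends [0.1184 0.2578]
0.501 [0.001  0.0009 0.0561] 4888
y ends [0.1197 0.259 ]
0.5375 [0.0006 0.0008 0.0558] 4354
y ends [0.1214 0.2606]
```

View pics/w9.png

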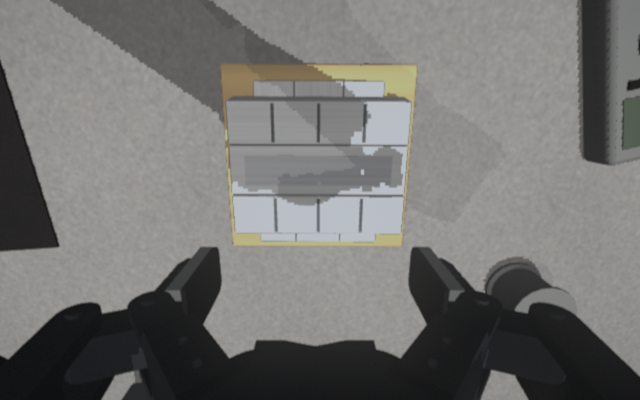

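The last picture shows all three bars flat and closed up at rows 100–235, with their ends level. The stack measures 107 mm across (nominal 106), and nothing touches the robot. I'm handing the job in.

```bash
python3 -c "
from workcell import arm
print(arm.close_job())"
```

```text
the job is handed in; nothing more can be done
None
```

I finished the second layer and handed the job in at about 44 s: the next bar lies narrow face down against the top bar and the outer one wide face down, both flat, snug and level at the ends by the last camera check; the hand-in returned no verdict.

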